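# Print a bisque tile on the treadle pad press

## Task

Lift the oblong bisque tile out of the wooden setter by its two short ends, lay it flat on the cork mat and let go, then take it again by its long sides and lay it gently, fully home, in the nest of the pad press, and let go. Then with the gripper press the treadle down to its stop without forcing it, hold it there for a good second, and let it come all the way back up. Leave the tile in the nest, and the square tile and everything else where they are.

Things in the scene. Friction and masses are not known exactly. Their poses are not given: they have to be found in the camera images.
- tile: The oblong white bisque tile, 68 (its x) x 46 (its y) x 16 thick. Origin: centre of its underside. It starts flat in one of the setter's two channels, underside 16 above the table, x along the channel. Top and bottom, and both ends, are alike.
- square_tile: A square white tile, 46 x 46 x 16, in the setter's other channel; leave it. Origin: centre of its underside.
- setter: Fixed wooden setter, two channels along its x, centred at its y = -30 and +30, floor 16 above the table, each 50 wide between rails 60 long, 10 thick, 34 tall that cover the tiles' long sides. The channels' ends are open and the floor is only 56 long: the oblong tile's ends overhang it, clear down to the table. Origin: centre of its underside.
- mat: Fixed cork mat, 140 x 140 x 4, the put-down place. Origin: centre of its underside.
- press: Fixed pad press, base plate 290 x 270 x 12. Origin: on the table under the nest's centre. Its -x side is its front; the treadle is at its y = -135. A print arm (hinge at x = 135, z = 100) stands about 270 tall behind the nest; the treadle swings it down until its rubber pad meets the tile in the nest. A tile that is not fully down stops it early.
- nest (a point): Centre of the nest's floor, 30 above the table; its axes are the press's. It takes the tile flat, long side along x, in 71 x 49 between end walls 20 tall with returns 6 long round the corners. Between the returns the long sides are open (59 wide) for the fingers, and the nest's block is only 38 wide: fingertips can go down to the base plate, 18 below the floor.
- tread (a point): Centre of the top of the treadle's ribbed tread plate (64 along x, 76 along y), moving with it. At rest about 84 above the table and sloping 0.36 rad, the front edge (towards the press's -x) higher. The hinge lies along the press's y, at its x = 65, z = 35, about 120 behind the tread's centre.
- pedal (a joint): Treadle angle in rad: 0 up at rest, grows as it is pressed; the stop is at about 0.32 (tread about 38 lower). A spring brings it back. It takes about 7 N to start and 15 N at the stop.
- mug: Bystander: white ceramic mug, rim diameter 84, 85 tall. Origin: centre of its underside.
- paint: Bystander: terracotta-coloured paint bottle, diameter 56, 150 tall. Origin: centre of its underside.
- pot: Bystander: small glass jar, diameter 44, 45 tall. Origin: centre of its underside.
- bowl: Bystander: white bowl, diameter 110, 45 tall. Origin: centre of its underside.
- dauber: Bystander: foam dauber lying on the table, wooden stick with a round yellow head 36 in diameter, 120 long overall along its x. Origin: centre of its underside.
- dish: Bystander: blue glazed dish, diameter 90, 20 tall. Origin: centre of its underside.
Mind the look-alikes: they are no part of the job. Leave any purple look-alike of the tile alone. What is shaped like the square_tile but red is not meant.

How it is judged:
On the way, in this order (a step that is already met when the one before it is completed fails the run):
1. the oblong tile lies flat on the cork mat, let go (x of tile in the frame of mat between -0.065 and 0.065 m and y of tile in the frame of mat between -0.065 and 0.065 m and z of tile in the frame of mat between 0 and 0.008 m and angle between tile's own z axis and vertical below 0.1 rad and contact force between the fingers and tile below 0.05 N and linear speed of tile below 0.02 m/s), for 0.2 s.
2. the tile lies fully home in the nest, let go, with the treadle still up (x of tile in the frame of nest between -0.004 and 0.004 m and y of tile in the frame of nest between -0.004 and 0.004 m and z of tile in the frame of nest between -0.003 and 0.003 m and angle between the x axis of tile and the x axis of nest, either way round below 0.1 rad and angle between tile's own z axis and vertical below 0.06 rad and contact force between the fingers and tile below 0.05 N and linear speed of tile below 0.02 m/s and value of joint pedal below 0.05 rad), for 0.2 s.
3. the treadle is held at its stop by the gripper, over the seated tile (x of tile in the frame of nest between -0.004 and 0.004 m and y of tile in the frame of nest between -0.004 and 0.004 m and z of tile in the frame of nest between -0.003 and 0.003 m and angle between the x axis of tile and the x axis of nest, either way round below 0.1 rad and angle between tile's own z axis and vertical below 0.06 rad and value of joint pedal above 0.295 rad and contact force between any of the fingers, the arm and press above 1 N), for 0.8 s.
At the end, for the whole second after the job is handed in: The oblong tile lies flat and at rest in the nest, let go, within 4 mm of its centre sideways, 3 mm in height and 0.1 rad in yaw; the treadle is back up (below 0.03 rad); the square tile is still in its channel of the setter (x of tile in the frame of nest between -0.004 and 0.004 m and y of tile in the frame of nest between -0.004 and 0.004 m and z of tile in the frame of nest between -0.003 and 0.003 m and angle between the x axis of tile and the x axis of nest, either way round below 0.1 rad and angle between tile's own z axis and vertical below 0.06 rad and contact force between the fingers and tile below 0.05 N and linear speed of tile below 0.02 m/s and value of joint pedal below 0.03 rad and distance between square_tile and setter below 0.06 m); the robot touches nothing.
It fails at once if the tile is dropped or flung (moves faster than 0.5 m/s while not held) (linear speed of tile above 0.5 m/s and contact force between the fingers and tile below 0.05 N).
It fails at once if the robot forces the treadle or the press (more than 60 N) (contact force between any of the fingers, the arm and press above 60 N).
It fails at once if the square tile is moved more than 20 mm (distance of square_tile from where it was at the start of the episode above 0.02 m).
It fails at once if a bystander (mug, bottle, jar, bowl, dauber, dish) is moved more than 30 mm (distance of any of mug, paint, pot, bowl, dauber, dish from where it was at the start of the episode above 0.03 m).
It also fails if it takes over 69 s, if anything falls off the work surface, if the arm or the gripper's body presses on something with over 40 N, if the wrist force passes 120 N, or if a joint passes its speed limit or range.

## Robot

A 6-joint arm with a two-finger parallel gripper is mounted at the origin on the work surface. World frame = base frame: x ahead of the robot, y to its left, z up, the work surface at z = 0. Lengths are in m, angles in rad, forces in N, time in s.
With the tool pointing down it reaches from about 0.25 to 0.8 m from the base axis. Payload 3.9 kg.
Tool frame: the origin (TCP) lies on the centre line of the jaws, within the pads' length; the fingertips stand 11 mm ahead of it and the grasp point (between the pads) lies 8 mm behind it (bot.finger_overhang is the distance from the TCP to the fingertips, in m); z points along the fingers, y is the line along which they close (so a half turn about z gives the same grasp; the last joint's range is limited). The gripper opens to 85 mm and grips with 20 to 120 N. Pads are 22 mm wide; open, the fingers measure 114 mm over their backs; the gripper's body (76 mm by 85 mm) begins 54 mm behind the grasp point. The pads swing forward as they close: fully open they stand 13 mm farther back than shut.
Start: joints at [-1.107, 0.26, -0.138, 1.173, 0, 1.571], TCP at [0.235, -0.47, 0.242] pointing down, gripper open.
Joint ranges: [-2.78, 2.78], [-0.83, 1.72], [-1.28, 1.37], [-1.9, 2.12], [-1.57, 1.48], [-3.14, 3.14]. Speed limits (rad/s): [2.57, 2.57, 3.14, 3.14, 3.14, 3.14].

## Interface

Orientations are given as [roll, pitch, yaw] about the fixed x, y, z axes, in that order (R = Rz(yaw) Ry(pitch) Rx(roll)).
In Python, from bench import bot, viewer, models gives the robot as it stands.
- The arm moves only by the tool play_rows, never from a script. Its argument "targets" is one flat list of numbers, 5 for each row, row after row: the shift along the tool's x, y, z in cm, then the turn about the tool's z in rad, then the opening, from -1 (shut) to 1 (fully open). In form: [tx, ty, tz, spin, grip, tx, ty, tz, spin, grip, ...]. A call has 1 to 20 rows; each row is the pose to reach, as a shift and turn from the pose commanded when the call began, along the tool's axes at that moment; what a row does not reach only later rows make up. A row lasts 1/10 s, in which the tool goes at most 50 mm and 8.59 degrees, less where a joint would pass 70% of its speed; a pose out of reach is approached as far as the arm can. A call with a gripper value outside its range is refused whole. The fingers move at their own pace and stop on an object; the grip force is fixed at half the most. Time passes only in rows, so rows that repeat a pose let the fingers close. It gives the time, the measured TCP pose, the force, the opening and the grip force at its end, in the units of the state.
- bot.sense(): the state, without advancing time (a new reading comes with each control period).
- viewer.snapshot(name): name is "side" or "top" or "wrist"; returns a dict with "pixels" (400x640x3 uint8, blue, green, red), "fov_y" (degrees; the focal length in pixels is half the picture's height over the tangent of half this angle, whatever the lens; pixels are square), "cx", "cy" (the principal point, pixels), "rvec" (rotation vector, rad) and "tvec" (3), from world to camera coordinates, as OpenCV has them; the wrist camera has in their place "tool_from_camera" (4x4, takes a point from camera to tool coordinates, whose origin is the TCP and whose axes are the flange's). Camera axes: x right, y down, z forward; pixel columns grow to the right and rows downward; lengths in m; the calibration is good to about 2 mm. A picture is of the moment at which its call begins: read the wrist's pose just before it. There is no depth.
- bot.hand_in(): hands the job in; it is judged then, once.
Trained networks look in the newest picture that a camera, given by its name, has taken for a name from the list of things; names that differ only in an ending like _2 or _b are one class to them, and where a whole thing is asked for, a point or a joint stands for the part that bears it (a point fixed in the world has none). Each returns a list of dicts, best first, with "conf" (0 to 1); they miss things now and then, are a little off and sometimes report something else, mostly with a low value. They report only what shows in the picture. A call takes as long as a camera call. They do not tell look-alikes from the thing itself.
- models.trace(name, camera): "region" (400x640 bool, what is visible of it) and "position" ([column, row] in pixels, amid what is visible of it).
The state is a dict: "time_s": time; "joint_positions": joint angles; "joint_velocities": joint speeds; "joint_efforts": joint torques, N m; "eef_pos": TCP position; "tool_rot": TCP orientation; "contact_force": force on the tool from outside, world axes, zero at the start; "moment": the same for the moment, N m; "finger_gap": opening from 0.0 (shut) to 1.0 (fully open); "grasp_force": force on a finger pad.
Only numpy, scipy, OpenCV 4.12 (cv2) and the standard library are available. Lean on these libraries where they do the work, as an engineer would, in place of code of your own. Each camera call takes 0.05 s, during which the arm holds its last target. There are 200 camera calls.

## Working session

There is one attempt and no reset: what is moved stays moved. The work goes in short steps, Python scripts to look and compute and a tool call to move; the robot and the scene stay as the last step left them, time stands still between calls to the robot, and variables do not carry over. Pictures are saved under pics/ and viewed, at most 10 in all, crops included, and the job is handed in when it is done.

Besides the shell and the picture viewer there is one more tool, called by a JSON object that holds its "op" and its "data", one argument or row to a line. play_rows: Moves the arm, as the interface text tells. Its arguments: {"type":"object","properties":{"targets":{"type":"array","items":{"type":"number"}}},"required":["targets"]}

```bash
mkdir -p pics
cat > h.py <<'E'
import numpy as np, cv2
from bench import bot, viewer, models
from scipy.spatial.transform import Rotation as R
def snap(n):
    s=bot.sense(); d=viewer.snapshot(n)
    f=200/np.tan(np.radians(d["fov_y"])/2)
    K=np.array([[f,0,d["cx"]],[0,f,d["cy"]],[0,0,1]])
    if "rvec" in d:
        Rm=cv2.Rodrigues(np.array(d["rvec"],float))[0]; t=np.array(d["tvec"],float).ravel()
    else:
        T=np.eye(4); T[:3,:3]=R.from_euler('xyz',s["tool_rot"]).as_matrix(); T[:3,3]=s["eef_pos"]
        C=np.linalg.inv(T@np.array(d["tool_from_camera"])); Rm=C[:3,:3]; t=C[:3,3]
    return d["pixels"],(K,Rm,t)
def ray(c,px,z):
    K,Rm,t=c; o=-Rm.T@t
    v=Rm.T@np.linalg.inv(K)@np.array([px[0],px[1],1.]); return (o+v*(z-o[2])/v[2])
def proj(c,P):
    K,Rm,t=c; q=(K@(Rm@np.atleast_2d(P).T+t[:,None])).T; return q[:,:2]/q[:,2:]
E
python3 - <<'E'
from h import *
print(bot.sense())
ims=[]
for n in("top","side"):
    im,c=snap(n); cv2.imwrite(f"pics/{n}0.png",im)
    print(n,"cam",-c[1].T@c[2])
    for o in["tile","square_tile","setter","mat","press","nest","tread","mug","paint","pot","bowl","dauber","dish"]:
        for r in models.trace(o,n)[:3]:
            print(n,o,round(r["conf"],2),np.round(r["position"]), np.round(ray(c,r["position"],.03)[:2],3))
E
```

```text
{'time_s': 0.0, 'joint_positions': array([-1.10702734e+00,  2.60673492e-01, -1.39397108e-01,  1.17271260e+00,
        3.30213078e-05,  1.57078414e+00]), 'joint_velocities': array([-3.88918478e-04, -4.70081975e-04,  1.11951880e-05,  2.50292955e-03,
        1.25670475e-03, -2.72270039e-04]), 'joint_efforts': array([ 9.11208863e-04, -4.05677247e+01,  2.53922242e+01,  1.88667158e-02,
        4.77184687e-05, -3.05616140e-06]), 'eef_pos': array([ 0.23454947, -0.46893378,  0.24145981]), 'tool_rot': array([-3.13960578e+00, -3.30454513e-05,  4.63781106e-01]), 'contact_force': array([ 0.52446423, -0.30125243, -0.81343643]), 'moment': array([ 0.05592388,  0.03984818, -0.03281496]), 'grasp_force': 0.0, 'finger_gap': 1.0031199014221026}
top cam [ 0.35620624 -0.03099471  1.04086959]
top tile 0.6 [181. 280.] [0.349 0.333]
top square_tile 0.76 [217. 286.] [0.336 0.236]
top square_tile 0.58 [207. 241.] [0.453 0.272]
top setter 0.72 [219. 242.] [0.454 0.24 ]
top mat 0.77 [279. 225.] [0.504 0.079]
top press 0.78 [369. 167.] [ 0.674 -0.167]
top press 0.48 [401. 190.] [ 0.608 -0.257]
top nest 0.84 [370. 
[... 513 characters left out ...]
0.] [0.328 0.248]
side square_tile 0.85 [262. 287.] [0.452 0.267]
side setter 0.61 [252. 298.] [0.444 0.306]
side mat 0.71 [304. 249.] [0.469 0.105]
side press 0.89 [311. 177.] [ 0.681 -0.162]
side press 0.36 [345. 164.] [ 0.651 -0.301]
side nest 0.74 [309. 182.] [ 0.667 -0.14 ]
side tread 0.77 [347. 164.] [ 0.645 -0.303]
side mug 0.87 [230. 191.] [0.811 0.056]
side paint 0.57 [158. 257.] [0.718 0.368]
side paint 0.19 [303. 249.] [0.469 0.107]
side pot 0.8 [198. 228.] [0.735 0.231]
side bowl 0.6 [450. 188.] [ 0.321 -0.406]
side bowl 0.16 [304. 249.] [0.469 0.107]
side dauber 0.74 [347. 256.] [0.371 0.052]
side dauber 0.18 [310. 179.] [ 0.677 -0.156]
side dish 0.95 [390. 223.] [ 0.362 -0.131]
```

View pics/top0.png

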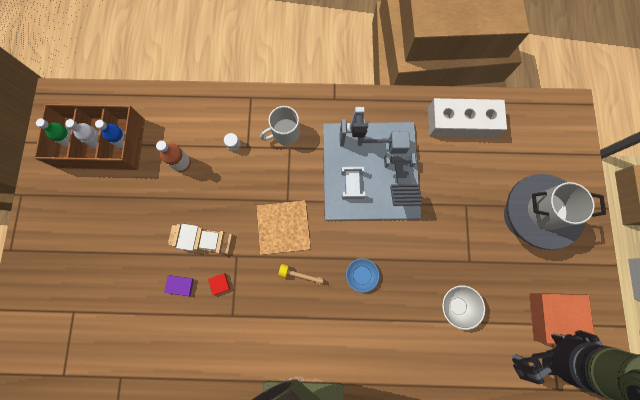

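View pics/side0.png

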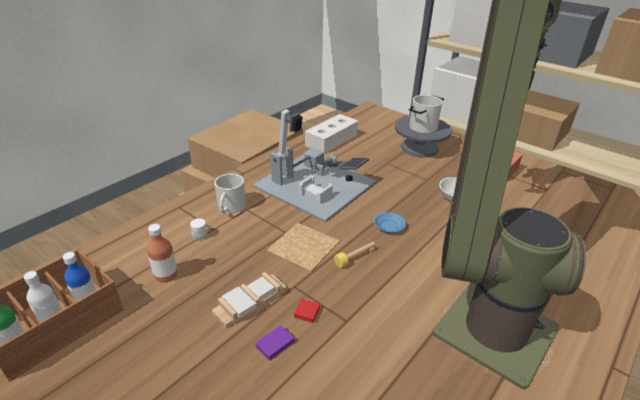

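The candidates for the tile in the top picture are:
- white oblong in the setter's left channel, at (187,237)
- white square in the right channel, at (209,240), which is the square tile
- purple oblong at (179,286), a look-alike
- red square at (219,284), a look-alike

By the description I choose the white oblong at (187,237). The press is at (370,170), with its nest at (353,183) and its tread at (405,193). The mat is at (284,227). Next is a close crop to check the choice.

Run:
```python
from h import *
im,c=snap("top")
a=cv2.resize(im[205:275,150:240],None,fx=4.4,fy=4.4,interpolation=3)[:300,:390]
b=cv2.resize(im[110:230,310:440],(390,360),interpolation=3)
o=np.zeros((360,790,3),np.uint8); o[:a.shape[0],:a.shape[1]]=a; o[:,400:]=b
cv2.imwrite("pics/c1.png",o)
d=viewer.snapshot("wrist"); print(np.round(d["tool_from_camera"],3),d["fov_y"])
for p,z in [((187,237),.032),((209,240),.032),((353,183),.03),((405,193),.084),((284,227),.004)]: print(np.round(ray(c,p,z),3))
```

```text
[[-0.    -0.954 -0.3    0.077]
 [ 1.    -0.    -0.    -0.   ]
 [ 0.    -0.3    0.954 -0.132]
 [ 0.     0.     0.     1.   ]] 61.232741068179244
[0.464 0.327 0.032]
[0.457 0.266 0.032]
[ 0.626 -0.123  0.03 ]
[ 0.587 -0.255  0.084]
[0.501 0.067 0.004]
```

View pics/c1.png

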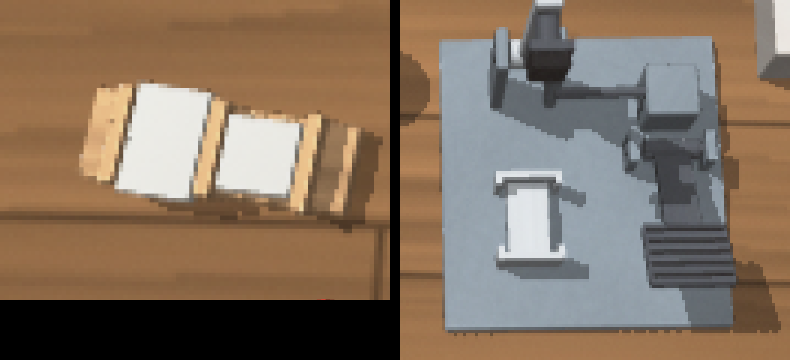

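The crop confirms it: the left tile overhangs the channel floor at both ends, so it is the oblong one, turned by about -0.2 rad. I'll fly over it for a wrist view.

{"op": "play_rows", "data": {
  "targets": [56.1,-60.9,2,-0.9,1,56.1,-60.9,2,-0.9,1,56.1,-60.9,2,-0.9,1,56.1,-60.9,2,-0.9,1,56.1,-60.9,2,-0.9,1,56.1,-60.9,2,-0.9,1,56.1,-60.9,2,-0.9,1,56.1,-60.9,2,-0.9,1,56.1,-60.9,2,-0.9,1,56.1,-60.9,2,-0.9,1,56.1,-60.9,2,-0.9,1,56.1,-60.9,2,-0.9,1,56.1,-60.9,2,-0.9,1,56.1,-60.9,2,-0.9,1,56.1,-60.9,2,-0.9,1,56.1,-60.9,2,-0.9,1,56.1,-60.9,2,-0.9,1,56.1,-60.9,2,-0.9,1,56.1,-60.9,2,-0.9,1,56.1,-60.9,2,-0.9,1]
}}

```text
time_s: 3.5
eef_pos: [0.4636, 0.325, 0.2222]
tool_rot: [-3.141, 0.001, 1.363]
contact_force: [-0.8, 0.2, 0.3]
finger_gap: 0.997
grasp_force: 0.0
```

```bash
cat >> h.py <<'E'
def quad(c,reg,z,name):
    "min-area rectangle of a region laid on height z: centre, sides, angle of long side"
    p=np.argwhere(reg)[:,::-1]; h=cv2.convexHull(p.astype(np.int32))[:,0]
    w=np.array([ray(c,q,z)[:2] for q in h],np.float32)
    (cx,cy),(a,b),t=cv2.minAreaRect(w*1000)
    if a<b:a,b,t=b,a,t+90
    t=(t+90)%180-90
    print(name,"c",round(cx/1000,4),round(cy/1000,4),"sides",round(a,1),round(b,1),"ang",round(np.radians(t),3))
E
python3 - <<'E'
from h import *
s=bot.sense(); print(s["time_s"],s["eef_pos"],s["tool_rot"],s["contact_force"])
im,c=snap("wrist")
for o in("tile","square_tile"):
    for r in models.trace(o,"wrist")[:2]:
        print(r["conf"],r["position"]); quad(c,r["region"],.032,o)
        cv2.drawContours(im,cv2.findContours(r["region"].astype(np.uint8),0,2)[0],-1,(0,0,255),1)
cv2.imwrite("pics/w1.png",im)
E
```

```text
3.5 [0.4636292  0.32495736 0.22223354] [-3.14098729e+00  1.09776225e-03  1.36307477e+00] [-0.82770645  0.16072385  0.31090767]
0.59 [319.9, 167.4]
tile c 0.4657 0.3292 sides 68.0 48.1 ang -0.128
0.57 [192.3, 174.9]
tile c 0.3458 0.3474 sides 67.1 49.5 ang 1.474
0.73 [233.0, 259.2]
square_tile c 0.3521 0.2472 sides 49.5 46.3 ang 0.377
0.68 [323.7, 224.2]
square_tile c 0.458 0.2696 sides 47.3 45.7 ang 1.472
```

View pics/w1.png

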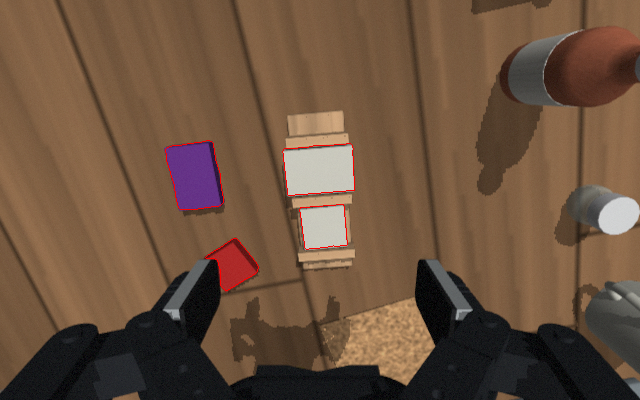

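The tracing shows the white oblong tile at (320,167) in the upper channel, the square at (324,224), and the purple and red look-alikes to the left at (193,175) and (233,259). I'll centre over the tile, go lower and measure again.

{"op": "play_rows", "data": {
  "targets": [0.45,0.12,4,-0.08,1,0.45,0.12,8,-0.08,1,0.45,0.12,8,-0.08,1,0.45,0.12,8,-0.08,1]
}}

```text
time_s: 4.05
eef_pos: [0.4658, 0.3293, 0.1426]
tool_rot: [-3.14, 0.001, 1.443]
contact_force: [0.6, 0.1, 0.5]
finger_gap: 1.0
grasp_force: 0.0
```

```bash
cat >> h.py <<'E'
def go(xy,yaw=None,z=None):
    "shift in tool cm and spin to reach world xy, z, yaw from the present pose"
    s=bot.sense(); p=s["eef_pos"]; M=R.from_euler('xyz',s["tool_rot"]).as_matrix()
    d=np.array([xy[0],xy[1],p[2] if z is None else z])-p
    y=s["tool_rot"][2]; sp=0 if yaw is None else -(((yaw-y)+np.pi/2)%np.pi-np.pi/2)
    print("go",np.round(M.T@d*100,2),"spin",round(sp,3),"at",np.round(p,4),"yaw",round(y,3))
E
python3 - <<'E'
from h import *
for k in range(2):
  im,c=snap("wrist")
  for o in("tile","square_tile"):
    for r in models.trace(o,"wrist")[:2]:
        print(round(r["conf"],2),r["position"]); quad(c,r["region"],.032,o)
go((.4657,.3292),1.446)
print(bot.sense()["contact_force"])
E
```

```text
0.9 [154.5, 191.8]
tile c 0.3477 0.3493 sides 66.6 49.8 ang 1.48
0.85 [318.1, 198.3]
tile c 0.4653 0.3287 sides 67.8 47.8 ang -0.141
0.74 [317.1, 268.1]
square_tile c 0.4578 0.2693 sides 46.2 45.7 ang 1.443
0.73 [223.2, 305.9]
square_tile c 0.375 0.2425 sides 35.5 14.2 ang 1.098
0.83 [315.6, 199.6]
tile c 0.4652 0.3289 sides 68.0 47.2 ang -0.125
0.67 [156.2, 194.6]
tile c 0.3481 0.3495 sides 66.2 49.7 ang 1.451
0.7 [315.0, 271.5]
square_tile c 0.4576 0.2692 sides 46.7 44.9 ang 1.465
0.56 [221.9, 309.9]
square_tile c 0.3746 0.2409 sides 31.0 10.7 ang 1.042
go [-0.19 -0.14 -0.  ] spin -0.002 at [0.4673 0.3309 0.1441] yaw 1.444
[-0.04691534  0.22434793  0.07170223]
```

{"op": "play_rows", "data": {
  "targets": [-0.1,-0.1,4,0,1,-0.1,-0.1,8,0,1,-0.1,-0.1,10,0,1,-0.1,-0.1,12,0,1,-0.1,-0.1,12.6,0,1,-0.1,-0.1,12.6,0,1,-0.1,-0.1,12.6,0,0.5,-0.1,-0.1,12.6,0,0.0,-0.1,-0.1,12.6,0,-1,-0.1,-0.1,12.6,0,-1,-0.1,-0.1,12.6,0,-1,-0.1,-0.1,12.6,0,-1]
}}

```text
time_s: 5.55
eef_pos: [0.4665, 0.3304, 0.0181]
tool_rot: [3.139, -0.003, 1.444]
contact_force: [-0.9, -0.7, 6.9]
finger_gap: 0.779
grasp_force: 68.3
```

{"op": "play_rows", "data": {
  "targets": [0,0,-0.6,0,-1,0,0,-1.5,0,-1,0,0,-3,0,-1,0,0,-6,0,-1,0,0,-10,0,-1,0,0,-13,0,-1,0,0,-13,0,-1]
}}

```text
time_s: 6.25
eef_pos: [0.4679, 0.3313, 0.1517]
tool_rot: [3.135, -0.006, 1.444]
contact_force: [0.7, 1.1, -1.2]
finger_gap: 0.779
grasp_force: 67.6
```

Run:
```python
from h import *
s=bot.sense(); print(s["finger_gap"],s["grasp_force"],s["contact_force"])
im,c=snap("wrist")
for r in models.trace("tile","wrist")[:2]: print(r["conf"],r["position"]); quad(c,r["region"],.147,"tile")
for r in models.trace("square_tile","wrist")[:2]: print(r["conf"],r["position"]); quad(c,r["region"],.032,"sq")
im,c=snap("top")
for o,z in(("mat",.004),("tread",.084),("nest",.05)):
  for r in models.trace(o,"top")[:1]:
    print(o,r["conf"],r["position"]); quad(c,r["region"],z,o)
go((.501,.067))
```

```text
0.7788163674751462 67.57459044456482 [ 0.72594363  1.12122684 -1.15986578]
0.79 [318.1, 285.7]
tile c 0.4663 0.3201 sides 77.9 59.4 ang -0.125
0.74 [158.3, 193.8]
tile c 0.4062 0.3753 sides 35.9 26.4 ang 1.476
0.61 [179.1, 288.0]
sq c 0.3451 0.2641 sides 45.6 14.9 ang 0.413
mat 0.96 [280.8, 225.0]
mat c 0.5022 0.071 sides 140.9 140.3 ang 0.135
tread 0.57 [404.2, 186.6]
tread c 0.6219 -0.255 sides 134.4 81.6 ang 0.021
nest 0.59 [366.7, 170.1]
nest c 0.683 -0.1701 sides 328.5 263.7 ang 0.036
go [-25.49   6.97   0.04] spin 0 at [0.4641 0.3287 0.1447] yaw 1.444
```

{"op": "play_rows", "data": {
  "targets": [-3,0.8,0,0,-1,-7,1.9,0,-0.05,-1,-12,3.3,0,-0.1,-1,-17,4.6,0,-0.15,-1,-21,5.7,0,-0.15,-1,-24,6.5,0,-0.15,-1,-25.2,6.8,2,-0.15,-1,-25.2,6.8,5,-0.15,-1,-25.2,6.8,8,-0.15,-1,-25.2,6.8,10.5,-0.15,-1,-25.2,6.8,11,-0.15,-1,-25.2,6.8,11,-0.15,-1]
}}

```text
time_s: 7.8
eef_pos: [0.4994, 0.0706, 0.0352]
tool_rot: [-3.138, 0.0, 1.594]
contact_force: [-0.6, 0.6, -1.0]
finger_gap: 0.781
grasp_force: 67.4
```

Run:
```python
from h import *
s=bot.sense(); print(s["time_s"],s["eef_pos"],s["tool_rot"],s["finger_gap"],s["grasp_force"],s["contact_force"])
im,c=snap("wrist"); cv2.imwrite("pics/w2.png",im)
im,c=snap("top")
r=models.trace("tile","top")
for q in r[:2]: print(q["conf"],q["position"],ray(c,q["position"],.05))
```

```text
7.8 [0.49937273 0.07064647 0.03520326] [-3.13822111e+00  3.86722921e-04  1.59383915e+00] 0.7808187771858927 67.40830421447754 [-0.60894302  0.62798399 -1.01679932]
0.76 [178.0, 280.6] [0.34808526 0.3327411  0.05      ]
```

View pics/w2.png

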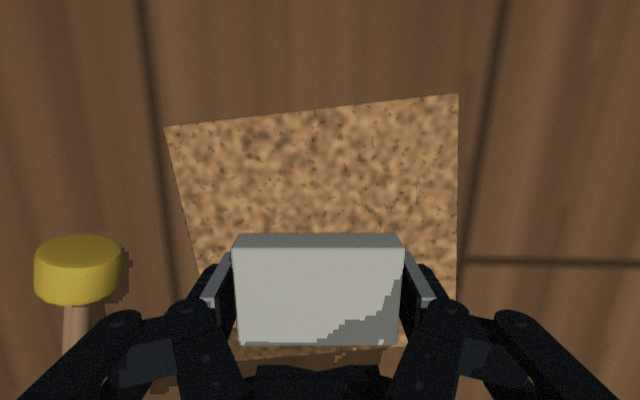

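The wrist view shows the tile held level between the pads at (318,295), over the mat, with the dauber clear at (78,270). I'll lower it in small steps and watch the force.

{"op": "play_rows", "data": {
  "targets": [0,0,1,0,-1,0,0,1.8,0,-1,0,0,2.2,0,-1,0,0,2.4,0,-1,0,0,2.4,0,-1]
}}

```text
time_s: 8.45
eef_pos: [0.5003, 0.0708, 0.0119]
tool_rot: [-3.141, 0.0, 1.594]
contact_force: [-0.5, 0.2, -1.3]
finger_gap: 0.784
grasp_force: 67.5
```

{"op": "play_rows", "data": {
  "targets": [0,0,0.2,0,-1,0,0,0.4,0,-1,0,0,0.4,0,-1]
}}

```text
time_s: 8.75
eef_pos: [0.501, 0.0708, 0.0085]
tool_rot: [3.141, -0.0, 1.594]
contact_force: [0.4, -0.5, -0.4]
finger_gap: 0.782
grasp_force: 68.0
```

{"op": "play_rows", "data": {
  "targets": [0,0,0.15,0,-1,0,0,0.15,0,-1]
}}

```text
time_s: 8.95
eef_pos: [0.501, 0.0708, 0.0084]
tool_rot: [3.14, -0.0, 1.594]
contact_force: [-3.4, -0.5, 13.5]
finger_gap: 0.784
grasp_force: 75.3
```

{"op": "play_rows", "data": {
  "targets": [0,0,0.05,0,0.65,0,0,0.05,0,0.8,0,0,0.05,0,1,0,0,0.05,0,1,0,0,0,0,1,0,0,-2,0,1,0,0,-5,0,1,0,0,-9,0,1,0,0,-13,0,1,0,0,-13,0,1,0,0,-13,0,1]
}}

```text
time_s: 10.05
eef_pos: [0.5014, 0.0709, 0.1377]
tool_rot: [3.139, -0.0, 1.594]
contact_force: [-0.9, -0.3, -0.8]
finger_gap: 0.999
grasp_force: 0.0
```

Run:
```python
from h import *
s=bot.sense(); print(s["time_s"],s["eef_pos"],s["tool_rot"],s["finger_gap"],s["contact_force"])
for k in range(2):
  im,c=snap("wrist")
  for r in models.trace("tile","wrist")[:2]: print(r["conf"],r["position"]); quad(c,r["region"],.02,"tile")
im,c=snap("top")
for q in models.trace("tile","top")[:3]: print(q["conf"],q["position"],ray(c,q["position"],.02))
```

```text
10.05 [0.50143923 0.07092332 0.13765829] [ 3.13913508e+00 -2.87042742e-04  1.59382003e+00] 0.999194154308058 [-0.90588439 -0.2649462  -0.79691116]
0.85 [318.2, 194.1]
tile c 0.5009 0.07 sides 67.6 47.8 ang 0.021
0.69 [320.1, 194.9]
tile c 0.501 0.0699 sides 67.5 48.2 ang 0.023
0.4 [425.9, 334.0]
tile c 0.6642 -0.0759 sides 279.9 100.0 ang 0.037
0.68 [292.1, 227.0] [0.49918618 0.04346947 0.02      ]
0.5 [173.6, 281.9] [0.34417236 0.35520456 0.02      ]
```

The tile is on the mat at (0.501, 0.070), flat and turned by 0.02 rad. Before picking it up again I'll survey the press with the wrist camera.

{"op": "play_rows", "data": {
  "targets": [0,0,-4,0,1,-3,2,-8,0,1,-8,5,-9,0,1,-13,8,-9,0,1,-17.3,9.6,-9,0,1,-17.3,9.6,-9,0,1,-17.3,9.6,-9,0,1]
}}

```text
time_s: 11.05
eef_pos: [0.601, -0.1021, 0.2254]
tool_rot: [-3.14, -0.0, 1.59]
contact_force: [-0.3, 0.6, 0.4]
finger_gap: 1.0
grasp_force: 0.0
```

Run:
```python
from h import *
s=bot.sense(); print(s["time_s"],s["eef_pos"],s["tool_rot"])
im,c=snap("wrist"); cv2.imwrite("pics/w3.png",im); import pickle; pickle.dump(c,open("c3.pkl","wb"))
for o in("nest","tread"):
  for r in models.trace(o,"wrist")[:2]: print(o,r["conf"],r["position"])
t,ct=snap("top")
for z in(.15,.2,.25): print(z,ray(ct,(359,128),z))
```

```text
11.05 [ 0.60104277 -0.10213111  0.22535353] [-3.14000589e+00 -2.17859919e-04  1.59024684e+00]
nest 0.74 [399.9, 230.5]
tread 0.89 [319.1, 322.5]
0.15 [ 0.73873648 -0.12715721  0.15      ]
0.2 [ 0.717267   -0.12176009  0.2       ]
0.25 [ 0.69579751 -0.11636298  0.25      ]
```

View pics/w3.png

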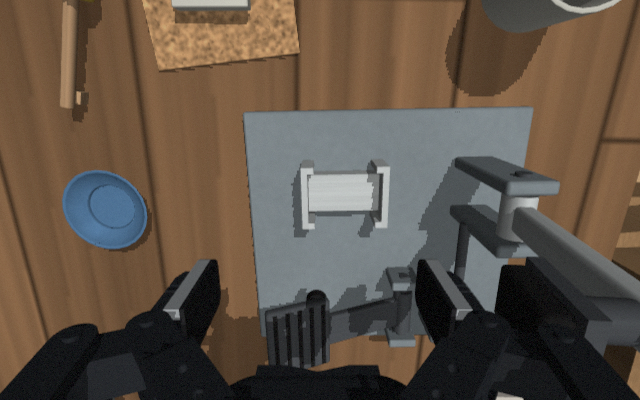

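The wrist view shows the nest at (345,195) with its long side along the picture's x, end walls at columns 302 to 388, the tread at (298,335), and the print arm upright at the right, around (560,230). I'll zoom in on the nest to fit its pose.

Run:
```python
from h import *; import pickle
c=pickle.load(open("c3.pkl","rb")); im=cv2.imread("pics/w3.png")
g=cv2.cvtColor(im,6)
z=cv2.resize(im[145:245,285:405],None,fx=6,fy=6,interpolation=0)
cv2.imwrite("pics/z1.png",z)
print("plate corners", [np.round(ray(c,p,.012)[:2],4) for p in((245,113),(533,108))])
for row in(175,195,215): print(row,g[row,296:320],g[row,368:394])
for col in(308,382): print(col,g[156:176,col],g[216:236,col])
```

```text
plate corners [array([ 0.5276, -0.0468]), array([ 0.8122, -0.0365])]
175 [ 85  84  84  89 130 192 192 193 195 193 183  99 101 100 115 163 164 171
 168 169 171 171 171 171] [125 119 124 120 120 122 122 126 122 121 118  87  61  59  73 136 192 192
 193 193 193 177 132 130 128 130]
195 [ 83  82  83  82  92 145 190 191 191 194 188 163 152 194 193 195 193 195
 196 195 197 192 196 196] [195 194 193 185 126 127 126 121 123 121  99  56  57  69 125 191 193 191
 195 191 184 130 129 130 131 132]
215 [ 85  84  84  85  81  98 167 190 188 186 187 185 131 106 116 116 114 116
 115 102 112  82  82  86] [ 84  74  56  58  67  70  67  67  68  68  60  56  67 109 191 189 190 189
 188 183 129 129 133 133 131 130]
308 [133 129 129 124 116 116 114 117 112 114 113 126 170 196 197 200 198 194
 152 101] [137 134 136 135 140 142 142 171 189 191 191 191 177 137  91  94 110 129
 129 132]
382 [130 128 126 117 113 116 115 115 113 114 142 180 194 197 197 195 179 125
  71  73] [190 189 189 190 185 189 187 187 189 189 192 177 146 132 129 128 124 131
 130 134]
```

View pics/z1.png

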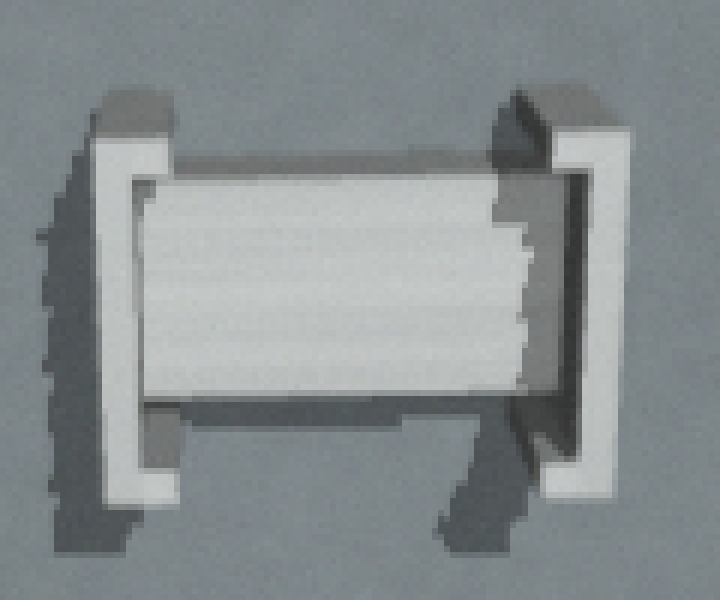

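Run:
```python
from h import *; import pickle
c=pickle.load(open("c3.pkl","rb"))
for z in(.05,):
  P=[ray(c,(x/6-.5+285,y/6-.5+145),z)[:2] for x,y in((91,137),(103,507),(614,497),(632,131))]
  P=np.array(P); print(np.round(P,4),"centre",P.mean(0))
  TL,BL,BR,TR=P
  print("lens",np.linalg.norm(TR-TL),np.linalg.norm(BR-BL),np.linalg.norm(TL-BL),np.linalg.norm(TR-BR))
  for d in(TR-TL,BR-BL): print(np.arctan2(d[1],d[0]))
  for d in(TL-BL,TR-BR): print(np.arctan2(-d[0],d[1]))
# inner edges at top: left inner x, right inner x at mid-row
a=ray(c,(132/6-.5+285,300/6-.5+145),.05);b=ray(c,(587/6-.5+285,300/6-.5+145),.05);print("inner",a,b,(a+b)/2)
# tread: corners top
print(proj(c,[[.626-.055,-.123-.135,.084]]))
```

```text
[[ 0.584  -0.0924]
 [ 0.5861 -0.154 ]
 [ 0.6695 -0.1506]
 [ 0.6674 -0.0898]] centre [ 0.62675473 -0.12170565]
lens 0.08346388080910452 0.08347085254189568 0.061694394970061815 0.060861322888289014
0.03057630149137678
0.04055712721305643
0.035175714536011926
0.03528491221723112
inner [ 0.59054108 -0.11854297  0.05      ] [ 0.66254438 -0.11714999  0.05      ] [ 0.62654273 -0.11784648  0.05      ]
[[284.07249016 340.70667801]]
```

{"op": "play_rows", "data": {
  "targets": [4,-2.2,0,0,1,8,-4.5,0,0.15,1,12,-7,0,0.3,1,16,-9,2,0.45,1,17.5,-9.6,5,0.6,1,17.5,-9.6,8,0.75,1,17.5,-9.6,8,0.9,1,17.5,-9.6,8,1.05,1,17.5,-9.6,8,1.2,1,17.5,-9.6,8,1.35,1,17.5,-9.6,8,1.5,1,17.5,-9.6,8,1.57,1,17.5,-9.6,8,1.57,1,17.5,-9.6,8,1.57,1]
}}

```text
time_s: 12.65
eef_pos: [0.502, 0.0426, 0.147]
tool_rot: [-3.115, 0.001, 0.069]
contact_force: [-0.6, 0.6, 0.3]
finger_gap: 0.995
grasp_force: 0.0
```

Run:
```python
from h import *
s=bot.sense(); print(s["time_s"],s["eef_pos"],s["tool_rot"],s["joint_positions"])
for k in range(2):
  im,c=snap("wrist")
  for r in models.trace("tile","wrist")[:2]: print(r["conf"],r["position"]); quad(c,r["region"],.02,"tile")
  go((.501,.0703),.022)
```

```text
12.65 [0.50195404 0.04258168 0.14703834] [-3.11482784e+00  5.45663076e-04  6.89637105e-02] [ 0.06819215  0.28602357 -0.36354237  0.9217967   0.02676438  3.14082082]
0.76 [292.4, 185.3]
tile c 0.5031 0.0674 sides 70.9 46.5 ang 0.044
0.7 [19.7, 329.6]
tile c 0.3443 0.3149 sides 59.7 43.1 ang -0.177
go [ 0.07 -2.75  0.07] spin 0.048 at [0.5022 0.0428 0.147 ] yaw 0.07
0.72 [291.2, 187.0]
tile c 0.5028 0.0674 sides 69.6 45.3 ang 0.021
0.7 [16.9, 330.0]
tile c 0.3447 0.3144 sides 60.6 44.1 ang -0.173
go [ 0.05 -2.77  0.07] spin 0.047 at [0.5024 0.0427 0.1469] yaw 0.069
```

The last joint hit its limit at this yaw, so I'll turn the other way, towards yaw π, which also keeps the camera away from the print arm.

{"op": "play_rows", "data": {
  "targets": [0,0,0,-0.15,1,0,-1,0,-0.3,1,0,-2,0,-0.45,1,0,-2.8,0,-0.6,1,0,-2.8,0,-0.75,1,0,-2.8,0,-0.9,1,0,-2.8,0,-1.05,1,0,-2.8,0,-1.2,1,0,-2.8,0,-1.35,1,0,-2.8,0,-1.5,1,0,-2.8,0,-1.65,1,0,-2.8,0,-1.8,1,0,-2.8,0,-1.95,1,0,-2.8,0,-2.1,1,0,-2.8,0,-2.25,1,0,-2.8,0,-2.4,1,0,-2.8,0,-2.55,1,0,-2.8,0,-2.7,1,0,-2.8,0,-2.85,1,0,-2.8,0,-3,1]
}}

```text
time_s: 14.85
eef_pos: [0.5007, 0.0703, 0.1475]
tool_rot: [3.116, -0.004, 3.075]
contact_force: [-0.3, -0.1, -0.4]
finger_gap: 0.997
grasp_force: 0.0
```

Run:
```python
from h import *
s=bot.sense(); print(s["time_s"],s["eef_pos"],s["tool_rot"],s["joint_positions"])
for k in range(2):
  im,c=snap("wrist")
  for r in models.trace("tile","wrist")[:2]: print(r["conf"],r["position"]); quad(c,r["region"],.02,"tile")
  go((.501,.0703),.022)
```

```text
14.85 [0.50067355 0.07028127 0.14749666] [ 3.11550559 -0.0042469   3.07502636] [ 0.12329538  0.28762884 -0.35984848  0.92256522  0.02641967  0.18992703]
0.74 [310.8, 186.8]
tile c 0.4992 0.0678 sides 69.8 46.1 ang 0.023
go [-0.03  0.01  0.  ] spin -0.095 at [0.5007 0.0702 0.1475] yaw 3.068
0.95 [309.1, 189.6]
tile c 0.4992 0.068 sides 69.7 45.8 ang 0.022
go [-0.03  0.03  0.  ] spin -0.098 at [0.5007 0.0701 0.1475] yaw 3.065
```

{"op": "play_rows", "data": {
  "targets": [0,-0.1,3,-0.1,1,0,-0.25,7,-0.1,1,0,-0.4,10.5,-0.1,1,0,-0.45,12.5,-0.1,1,0,-0.45,13.1,-0.1,1,0,-0.45,13.1,-0.1,1]
}}

```text
time_s: 15.65
eef_pos: [0.4996, 0.0687, 0.0159]
tool_rot: [3.115, -0.003, -3.117]
contact_force: [0.7, 0.9, -0.3]
finger_gap: 1.001
grasp_force: 0.0
```

Run:
```python
from h import *
s=bot.sense(); print(s["contact_force"]); go((.5005,.069),.022,.016)
```

```text
[ 0.66526058  0.86834898 -0.31240807]
go [-0.09  0.03 -0.01] spin 0.003 at [0.4996 0.0687 0.0159] yaw -3.117
```

Close, then lift slowly.

{"op": "play_rows", "data": {
  "targets": [-0.1,0,0,0,0.5,-0.1,0,0,0,0.2,-0.1,0,0,0,0,-0.1,0,0,0,-0.5,-0.1,0,0,0,-1,-0.1,0,0,0,-1,-0.1,0,0,0,-1,-0.1,0,0,0,-1]
}}

```text
time_s: 16.45
eef_pos: [0.5025, 0.0687, 0.0181]
tool_rot: [3.115, 0.002, -3.116]
contact_force: [-0.6, -0.3, 5.9]
finger_gap: 0.517
grasp_force: 61.2
```

{"op": "play_rows", "data": {
  "targets": [0,0,-0.5,0,-1,0,0,-1.5,0,-1,0,0,-4,0,-1,0,0,-8,0,-1,0,0,-12,0,-1,0,0,-12,0,-1,0,0,-12,0,-1]
}}

```text
time_s: 17.15
eef_pos: [0.5024, 0.0656, 0.1381]
tool_rot: [3.115, 0.002, -3.116]
contact_force: [0.3, -0.4, -1.7]
finger_gap: 0.516
grasp_force: 61.6
```

Run:
```python
from h import *
s=bot.sense(); print(s["eef_pos"],s["tool_rot"],s["finger_gap"],s["contact_force"])
im,c=snap("wrist"); cv2.imwrite("pics/w4.png",im)
for r in models.trace("tile","wrist")[:2]:
  print(r["conf"],r["position"])
  for z in(.14,.15): quad(c,r["region"],z,"tile")
go((.6268,-.121),.036)
```

```text
[0.5024287  0.06555778 0.13806145] [ 3.11506565e+00  1.79066179e-03 -3.11560516e+00] 0.5156192603566084 [ 0.26844864 -0.37899804 -1.68422997]
0.92 [318.1, 260.3]
tile c 0.4981 0.0657 sides 71.4 45.5 ang 0.025
tile c 0.4924 0.0653 sides 65.9 42.0 ang 0.025
go [-12.15 -18.95  -0.54] spin -0.01 at [0.5004 0.0654 0.1358] yaw -3.116
```

View pics/w4.png

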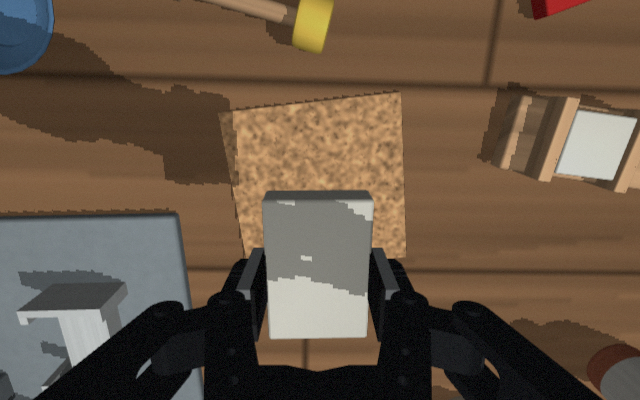

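The tile is held by its long sides at (318,265) in the wrist view, with nothing else touched. I'll check where the print arm's head stands before going near the nest.

Run:
```python
from h import *; import pickle
c=pickle.load(open("c3.pkl","rb")); t,ct=snap("top")
for z in(.15,.18,.21,.24,.27): print(z,"w",[np.round(ray(c,p,z)[:2],3) for p in((500,290),(535,295),(600,310))],"top",[np.round(ray(ct,p,z)[:2],3) for p in((359,128),(359,112),(359,142))])
for r in models.trace("tread","top")[:1]: print(r["position"])
```

```text
0.15 w [array([ 0.73 , -0.156]), array([ 0.755, -0.159]), array([ 0.805, -0.171])] top [array([ 0.739, -0.127]), array([ 0.783, -0.127]), array([ 0.701, -0.127])]
0.18 w [array([ 0.711, -0.137]), array([ 0.733, -0.14 ]), array([ 0.775, -0.149])] top [array([ 0.726, -0.124]), array([ 0.768, -0.124]), array([ 0.689, -0.124])]
0.21 w [array([ 0.692, -0.118]), array([ 0.71, -0.12]), array([ 0.745, -0.128])] top [array([ 0.713, -0.121]), array([ 0.754, -0.121]), array([ 0.678, -0.121])]
0.24 w [array([ 0.673, -0.099]), array([ 0.688, -0.101]), array([ 0.715, -0.107])] top [array([ 0.7  , -0.117]), array([ 0.74 , -0.118]), array([ 0.666, -0.117])]
0.27 w [array([ 0.654, -0.08 ]), array([ 0.665, -0.081]), array([ 0.686, -0.086])] top [array([ 0.687, -0.114]), array([ 0.725, -0.114]), array([ 0.655, -0.114])]
[403.5, 186.3]
```

{"op": "play_rows", "data": {
  "targets": [-1,-4,-0.5,0,-1,-3,-8,-0.5,0,-1,-6,-12,-0.5,0,-1,-9,-16,-0.5,-0.01,-1,-11.5,-19,-0.5,-0.01,-1,-12.1,-19,-0.5,-0.01,-1,-12.1,-19,-0.5,-0.01,-1,-12.1,-19,2,-0.01,-1,-12.1,-19,4.5,-0.01,-1,-12.1,-19,4.5,-0.01,-1,-12.1,-19,4.5,-0.01,-1]
}}

```text
time_s: 18.45
eef_pos: [0.6256, -0.1187, 0.0858]
tool_rot: [3.114, -0.004, -3.104]
contact_force: [-0.1, -0.2, -1.5]
finger_gap: 0.516
grasp_force: 61.7
```

Run:
```python
from h import *
s=bot.sense(); print(s["time_s"],s["eef_pos"],s["tool_rot"],s["finger_gap"],s["contact_force"])
go((.6268,-.121),.036)
im,c=snap("wrist"); z=im[100:400,160:480]; cv2.imwrite("pics/w5.png",cv2.resize(z,(640,600),interpolation=0))
for r in models.trace("tile","wrist")[:2]:
  print(r["conf"],r["position"]); quad(c,r["region"],s["eef_pos"][2]+.003,"tile")
```

```text
18.45 [ 0.62558361 -0.11874751  0.08578202] [ 3.11448295 -0.00446388 -3.10414645] 0.5156275833232309 [-0.05972562 -0.24474136 -1.54165897]
go [-0.11 -0.23 -0.01] spin 0.001 at [ 0.6256 -0.1187  0.0858] yaw -3.104
0.59 [315.8, 262.2]
tile c 0.6208 -0.1189 sides 70.9 45.5 ang 0.037
0.52 [183.9, 167.5]
tile c 0.6144 -0.1641 sides 182.4 156.0 ang -1.535
```

View pics/w5.png

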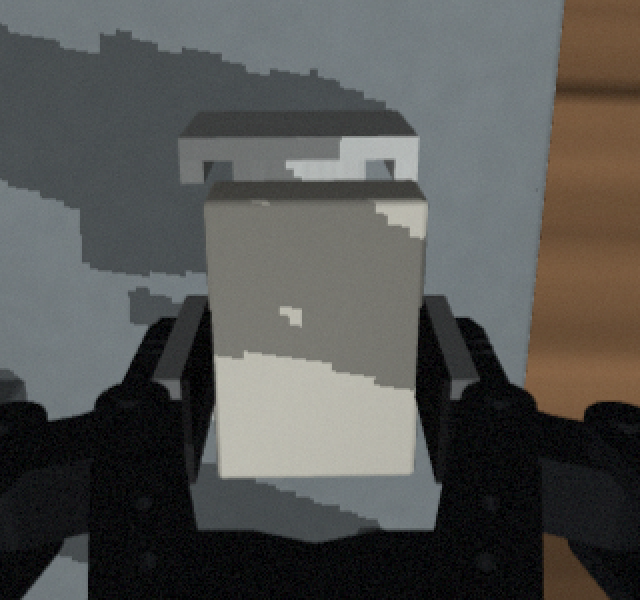

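The view shows the tile over the nest with the front wall's top face visible behind it, at crop columns 180 to 418, row 137. I'll use these corners for the relative alignment.

Run:
```python
from h import *
s=bot.sense(); im,c=snap("wrist")
px=lambda p:(160+p[0]/2-.5,100+p[1]/2-.5)
W=[ray(c,px(p),.05) for p in((180,137),(418,137))]; print("wall outer",np.round(W,4),"len",np.linalg.norm(W[0]-W[1]))
w=np.mean(W,0); print("nest centre est", w[:2]+.0417*np.array([np.cos(.036),np.sin(.036)]))
for zt in(.087,.089,.091):
  Tn=np.array([ray(c,px(p),zt) for p in((204,200),(428,200),(413,474),(219,478))]); print(zt,"tile c",np.round(Tn.mean(0),4),"L",np.linalg.norm(Tn[0]-Tn[3]),np.linalg.norm(Tn[1]-Tn[2]),"W",np.linalg.norm(Tn[0]-Tn[1]),np.linalg.norm(Tn[2]-Tn[3]))
d=Tn[0]+Tn[1]-Tn[2]-Tn[3]; print("tile yaw",np.arctan2(-d[1],-d[0])); d=W[1]-W[0]; print("wall yaw",np.arctan2(-d[0],d[1]))
print(s["eef_pos"])
```

```text
wall outer [[ 0.5888 -0.1543  0.05  ]
 [ 0.5869 -0.0936  0.05  ]] len 0.060783942952752835
nest centre est [ 0.62952427 -0.12246206]
0.087 tile c [ 0.627  -0.1192  0.087 ] L 0.06877109194242197 0.06825763090064345 W 0.04609088459945106 0.04586053560553113
0.089 tile c [ 0.6258 -0.1193  0.089 ] L 0.06773136817455952 0.06722566995337807 W 0.045394054189371515 0.04516718775356018
0.091 tile c [ 0.6247 -0.1194  0.091 ] L 0.06669164440669707 0.06619370900611249 W 0.044697223779291965 0.04447383990158924
tile yaw 0.036382796118185505
wall yaw 0.0307455402348908
[ 0.62767172 -0.11951259  0.08756678]
```

{"op": "play_rows", "data": {
  "targets": [-0.12,-0.3,0.5,0,-1,-0.12,-0.32,1.5,0,-1,-0.12,-0.32,2,0,-1,-0.12,-0.32,2,0,-1]
}}

```text
time_s: 19.0
eef_pos: [0.6274, -0.1225, 0.0647]
tool_rot: [3.115, -0.004, -3.106]
contact_force: [-0.6, -0.1, -1.3]
finger_gap: 0.52
grasp_force: 61.8
```

Run:
```python
from h import *
s=bot.sense(); print(s["time_s"],s["eef_pos"],s["tool_rot"],s["finger_gap"],s["contact_force"])
im,c=snap("wrist"); z=im[100:400,160:480]; cv2.imwrite("pics/w6.png",cv2.resize(z,(640,600),interpolation=0))
```

```text
19.0 [ 0.62738712 -0.12250115  0.06472206] [ 3.11464436 -0.00401537 -3.10563137] 0.5204253114051993 [-0.63412668 -0.12824968 -1.3153953 ]
```

View pics/w6.png

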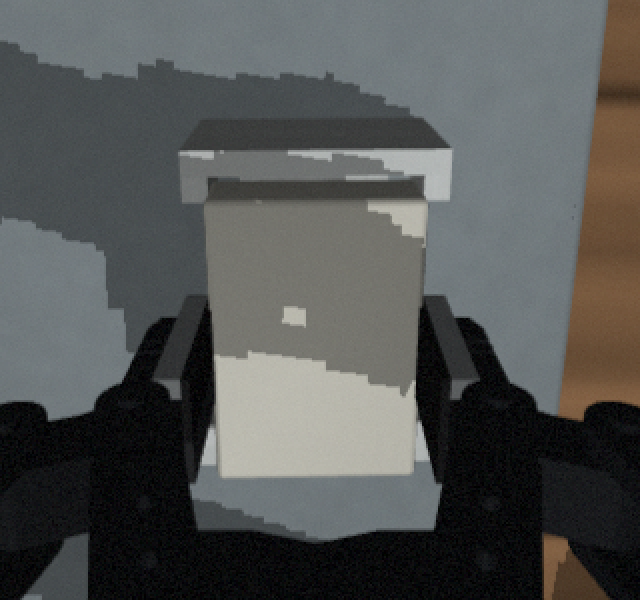

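The tile is now lower. The wall's outer edge is at crop row 150, columns 180 to 452, and the tile's far top edge is at row 200, columns 204 to 428. I'll compute again.

Run:
```python
from h import *
im,c=snap("wrist"); e=bot.sense()["eef_pos"]; print(e)
px=lambda p:(160+p[0]/2-.5,100+p[1]/2-.5)
W=[ray(c,px(p),.05) for p in((180,150),(452,149))]; print("wall outer",np.round(W,4),"len",np.linalg.norm(W[0]-W[1]))
w=np.mean(W,0); n=w[:2]+.0415*np.array([np.cos(.036),np.sin(.036)]); print("nest",n)
zt=e[2]+.001
Tn=np.array([ray(c,px(p),zt) for p in((204,200),(428,200),(413,474),(219,478))]); print("tile c",np.round(Tn.mean(0),4),"L",np.linalg.norm(Tn[0]-Tn[3]),np.linalg.norm(Tn[1]-Tn[2]),"W",np.linalg.norm(Tn[0]-Tn[1]))
print("shift wanted mm",(n-Tn.mean(0)[:2])*1000)
d=W[1]-W[0]; print("wall yaw",np.arctan2(-d[0],d[1]))
# camera x of wall vs tile, scale-only
```

```text
[ 0.62815077 -0.12263011  0.06571172]
wall outer [[ 0.5867 -0.1537  0.05  ]
 [ 0.5847 -0.0929  0.05  ]] len 0.06078925210852893
nest [ 0.6271491  -0.12180024]
tile c [ 0.6259 -0.1224  0.0667] L 0.06757170281870611 0.06708323587000822 W 0.045420032863155164
shift wanted mm [1.29684946 0.58942179]
wall yaw 0.03288187046570067
```

{"op": "play_rows", "data": {
  "targets": [-0.08,0.03,0.4,0,-1,-0.08,0.02,0.8,0,-1,-0.08,0,1.2,0,-1,-0.08,0,1.2,0,-1]
}}

```text
time_s: 19.5
eef_pos: [0.6287, -0.1222, 0.0534]
tool_rot: [3.115, -0.003, -3.105]
contact_force: [0.0, 0.1, -0.3]
finger_gap: 0.515
grasp_force: 61.8
```

{"op": "play_rows", "data": {
  "targets": [0,-0.01,0.3,0,-1,0,-0.02,0.7,0,-1,0,-0.02,0.7,0,-1]
}}

```text
time_s: 19.8
eef_pos: [0.6288, -0.1222, 0.0465]
tool_rot: [3.115, -0.003, -3.105]
contact_force: [-0.2, -0.3, -0.3]
finger_gap: 0.52
grasp_force: 61.8
```

{"op": "play_rows", "data": {
  "targets": [0,0,0.15,0,-1,0,0,0.2,0,-1,0,0,0.2,0,-1]
}}

```text
time_s: 20.1
eef_pos: [0.6293, -0.1223, 0.0452]
tool_rot: [3.115, -0.001, -3.105]
contact_force: [-0.3, -0.5, -1.2]
finger_gap: 0.518
grasp_force: 61.8
```

{"op": "play_rows", "data": {
  "targets": [0,0,0.1,0,-1,0,0,0.1,0,-1]
}}

```text
time_s: 20.3
eef_pos: [0.6294, -0.1223, 0.0442]
tool_rot: [3.115, -0.001, -3.105]
contact_force: [-0.3, 0.4, -1.4]
finger_gap: 0.519
grasp_force: 61.8
```

{"op": "play_rows", "data": {
  "targets": [0,0,0.1,0,-1,0,0,0.1,0,-1]
}}

```text
time_s: 20.5
eef_pos: [0.6295, -0.1223, 0.0442]
tool_rot: [3.116, -0.001, -3.105]
contact_force: [-1.8, 0.3, 5.1]
finger_gap: 0.517
grasp_force: 62.4
```

{"op": "play_rows", "data": {
  "targets": [0,0,0.04,0,0.15,0,0,0.04,0,0.3,0,0,0.04,0,0.5,0,0,0,0,0.6,0,0,0,0,0.6,0,0,0,0,0.6,0,0,-2,0,0.6,0,0,-4,0,0.6,0,0,-6,0,0.6,0,0,-6,0,0.6,0,0,-6,0,0.6]
}}

```text
time_s: 21.6
eef_pos: [0.6297, -0.1239, 0.1033]
tool_rot: [3.116, -0.0, -3.105]
contact_force: [-0.1, -0.7, -0.5]
finger_gap: 0.804
grasp_force: 0.0
```

Run:
```python
from h import *
s=bot.sense(); print(s["time_s"],s["eef_pos"],s["tool_rot"],s["finger_gap"],s["contact_force"])
for k in range(2):
  im,c=snap("wrist")
  for r in models.trace("tile","wrist")[:2]:
    print(r["conf"],r["position"]); quad(c,r["region"],.046,"tile")
K=c[0]; g=cv2.cvtColor(im,6)
# profile along tile axis and across it
n=np.array([.627,-.1215])
ux=np.array([np.cos(.036),np.sin(.036)])
for nm,u in(("x",ux),("y",np.array([-ux[1],ux[0]]))):
  r=[]
  for t in np.arange(-.048,.0485,.001):
    p=proj(c,[[*(n+t*u),.046]])[0]; x,y=np.round(p).astype(int); r.append(int(g[y,x]) if 0<=x<640 and 0<=y<400 else -1)
  print(nm,r)
```

```text
21.6 [ 0.62969254 -0.12386961  0.10333966] [ 3.11557895e+00 -4.34260511e-04 -3.10548668e+00] 0.8037977463464696 [-0.08132803 -0.70536043 -0.46068991]
0.75 [318.1, 218.7]
tile c 0.6266 -0.1219 sides 69.2 46.3 ang 0.042
0.73 [611.3, 372.6]
tile c 0.7446 0.0593 sides 113.1 19.5 ang -1.375
0.82 [316.4, 219.1]
tile c 0.6268 -0.122 sides 69.8 46.7 ang 0.034
x [75, 72, 60, 63, 63, 60, 63, 145, 181, 180, 181, 178, 183, 156, 63, 124, 156, 181, 184, 184, 184, 182, 153, 114, 117, 116, 114, 119, 115, 115, 116, 114, 116, 115, 117, 118, 116, 118, 117, 116, 114, 120, 153, 184, 182, 185, 185, 184, 187, 182, 182, 181, 182, 186, 183, 183, 184, 183, 184, 181, 182, 183, 186, 184, 183, 185, 183, 186, 185, 184, 183, 184, 184, 182, 184, 185, 182, 185, 183, 180, 183, 182, 141, 70, 56, 60, 168, 175, 176, 178, 179, 171, 144, 118, 119, 118, 117]
y [122, 121, 125, 121, 126, 121, 123, 115, 78, 76, 78, 79, 80, 79, 77, 80, 79, 78, 79, 82, 77, 76, 75, 80, 78, 147, 176, 183, 182, 182, 179, 184, 182, 185, 183, 184, 186, 183, 186, 184, 184, 181, 184, 183, 181, 182, 182, 186, 187, 187, 183, 184, 181, 188, 183, 184, 183, 186, 184, 182, 184, 184, 179, 184, 183, 183, 183, 181, 182, 182, 154, 122, 122, 122, 125, 124, 125, 124, 121, 123, 122, 121, 121, 122, 123, 120, 123, 121, 122, 122, 122, 119, 122, 119, 120, 120, 121]
```

The tile sits at (0.6267, -0.122) with yaw 0.038, centred in the nest and let go. Next is the treadle: I'll shut the gripper and move over the tread.

{"op": "play_rows", "data": {
  "targets": [0,0,-3,0,0.6,0,0,-6,0,0.2,2,-2,-6,0,-1,4,-5,-6,0,-1,5.5,-9,-6,0,-1,5.5,-13,-6,0,-1,5.5,-13.3,-6,0,-1,5.5,-13.3,-6,0,-1,5.5,-13.3,-6,0,-1]
}}

```text
time_s: 22.7
eef_pos: [0.579, -0.2593, 0.159]
tool_rot: [3.114, -0.003, -3.105]
contact_force: [0.2, 0.5, -0.4]
finger_gap: -0.002
grasp_force: 0.0
```

Run:
```python
from h import *; import pickle
s=bot.sense(); print(s["time_s"],s["eef_pos"],s["tool_rot"],s["finger_gap"],s["contact_force"])
c=pickle.load(open("c3.pkl","rb"))
print("w3 tread",[np.round(ray(c,p,z),3) for p,z in(((298,333),.084),((268,335),.095),((328,330),.073))])
im,c=snap("wrist")
for r in models.trace("tread","wrist")[:1]:
  print(r["conf"],r["position"],ray(c,r["position"],.084)); quad(c,r["region"],.084,"tread")
g=cv2.cvtColor(im,6)
go((.578,-.2585),None,.1)
```

```text
22.7 [ 0.57903921 -0.25933702  0.15899824] [ 3.11407481e+00 -2.67401558e-03 -3.10500265e+00] -0.0016133728934042092 [ 0.18671537  0.53864375 -0.41115157]
w3 tread [array([ 0.585, -0.249,  0.084]), array([ 0.557, -0.242,  0.095]), array([ 0.614, -0.253,  0.073])]
0.67 [475.4, 254.0] [ 0.60413368 -0.14746442  0.084     ]
tread c 0.6078 -0.1469 sides 57.4 44.4 ang 0.025
go [ 0.12 -0.12  5.94] spin 0 at [ 0.5794 -0.2589  0.1594] yaw -3.104
```

{"op": "play_rows", "data": {
  "targets": [0,-0.2,3,0,-1,0,-0.2,5,0,-1,0,-0.2,6,0,-1,0,-0.2,6.5,0,-1,0,-0.2,6.5,0,-1]
}}

```text
time_s: 23.3
eef_pos: [0.5796, -0.2596, 0.095]
tool_rot: [3.114, -0.001, -3.104]
contact_force: [0.7, 1.9, 4.2]
finger_gap: -0.0
grasp_force: 1.6
```

{"op": "play_rows", "data": {
  "targets": [0,0,0.3,0,-1,0,0,0.6,0,-1,0,0,0.9,0,-1,0,0,1.2,0,-1,0,0,1.2,0,-1]
}}

```text
time_s: 23.8
eef_pos: [0.5799, -0.2608, 0.0841]
tool_rot: [3.117, 0.0, -3.106]
contact_force: [-1.6, 0.0, 6.3]
finger_gap: -0.0
grasp_force: 2.7
```

{"op": "play_rows", "data": {
  "targets": [0,0,0.4,0,-1,0,0,0.8,0,-1,0,0,1.2,0,-1,0,0,1.6,0,-1,0,0,2,0,-1,0,0,2,0,-1]
}}

```text
time_s: 24.4
eef_pos: [0.5782, -0.2608, 0.0641]
tool_rot: [3.118, -0.003, -3.106]
contact_force: [-6.1, -1.8, 10.3]
finger_gap: 0.001
grasp_force: 4.9
```

{"op": "play_rows", "data": {
  "targets": [0,0,0.2,0,-1,0,0,0.3,0,-1,0,0,0.3,0,-1]
}}

```text
time_s: 24.7
eef_pos: [0.578, -0.2608, 0.0616]
tool_rot: [3.118, -0.003, -3.106]
contact_force: [-6.1, -1.7, 10.6]
finger_gap: 0.001
grasp_force: 5.3
```

{"op": "play_rows", "data": {
  "targets": [0,0,0.2,0,-1,0,0,0.2,0,-1]
}}

```text
time_s: 24.9
eef_pos: [0.5778, -0.2608, 0.0596]
tool_rot: [3.118, -0.004, -3.106]
contact_force: [-6.4, -0.9, 12.1]
finger_gap: -0.001
grasp_force: 5.6
```

{"op": "play_rows", "data": {
  "targets": [0,0,0.15,0,-1,0,0,0.15,0,-1]
}}

```text
time_s: 25.1
eef_pos: [0.5776, -0.2609, 0.0581]
tool_rot: [3.118, -0.004, -3.107]
contact_force: [-6.6, -1.5, 12.5]
finger_gap: -0.002
grasp_force: 5.8
```

{"op": "play_rows", "data": {
  "targets": [0,0,0.1,0,-1,0,0,0.1,0,-1]
}}

```text
time_s: 25.3
eef_pos: [0.5775, -0.2609, 0.0573]
tool_rot: [3.118, -0.004, -3.107]
contact_force: [-8.7, -1.7, 11.9]
finger_gap: -0.001
grasp_force: 5.9
```

{"op": "play_rows", "data": {
  "targets": [0,0,0.1,0,-1,0,0,0.1,0,-1]
}}

```text
time_s: 25.5
eef_pos: [0.5775, -0.2609, 0.0571]
tool_rot: [3.119, -0.004, -3.107]
contact_force: [-8.4, -1.2, 16.6]
finger_gap: 0.001
grasp_force: 7.8
```

{"op": "play_rows", "data": {
  "targets": [0,0,0.1,0,-1,0,0,0.1,0,-1]
}}

```text
time_s: 25.7
eef_pos: [0.5775, -0.2609, 0.0568]
tool_rot: [3.119, -0.003, -3.107]
contact_force: [-9.8, -1.0, 20.4]
finger_gap: -0.001
grasp_force: 9.9
```

{"op": "play_rows", "data": {
  "targets": [0,0,0.1,0,-1,0,0,0.1,0,-1]
}}

```text
time_s: 25.9
eef_pos: [0.5775, -0.2609, 0.0567]
tool_rot: [3.119, -0.003, -3.107]
contact_force: [-11.4, -0.9, 24.7]
finger_gap: 0.0
grasp_force: 12.2
```

The treadle has stalled at 39 mm of travel with the force rising, so this is the stop. I'll hold, then let it up smoothly.

{"op": "play_rows", "data": {
  "targets": [0,0,0,0,-1,0,0,0,0,-1,0,0,0,0,-1,0,0,0,0,-1,0,0,0,0,-1,0,0,0,0,-1,0,0,0,0,-1,0,0,0,0,-1,0,0,0,0,-1,0,0,0,0,-1,0,0,0,0,-1,0,0,0,0,-1,0,0,0,0,-1,0,0,0,0,-1]
}}

```text
time_s: 27.3
eef_pos: [0.5775, -0.2609, 0.0567]
tool_rot: [3.119, -0.003, -3.107]
contact_force: [-11.4, -0.3, 25.3]
finger_gap: 0.0
grasp_force: 12.2
```

{"op": "play_rows", "data": {
  "targets": [0,0,-0.4,0,-1,0,0,-0.8,0,-1,0,0,-1.2,0,-1,0,0,-1.6,0,-1,0,0,-2,0,-1,0,0,-2.4,0,-1,0,0,-2.8,0,-1,0,0,-3.2,0,-1,0,0,-3.6,0,-1,0,0,-4,0,-1,0,0,-4.4,0,-1,0,0,-5,0,-1,0,0,-7,0,-1,0,0,-10,0,-1,0,0,-13,0,-1,0,0,-13,0,-1,0,0,-13,0,-1]
}}

```text
time_s: 29.0
eef_pos: [0.5783, -0.2628, 0.1819]
tool_rot: [3.115, -0.004, -3.106]
contact_force: [0.1, 0.5, -0.4]
finger_gap: 0.005
grasp_force: 0.0
```

Run:
```python
from h import *
s=bot.sense(); print(s["time_s"],s["eef_pos"],s["contact_force"])
im,c=snap("wrist"); cv2.imwrite("pics/w7.png",im)
for r in models.trace("tile","wrist")[:2]:
  print(r["conf"],r["position"]); quad(c,r["region"],.046,"tile")
im,ct=snap("top"); a=cv2.imread("pics/top0.png")
d=cv2.absdiff(im,a)[115:215,370:425].max(2); print("press right part changed px",(d>40).sum())
for o in("tile","square_tile","tread"):
  for r in models.trace(o,"top")[:2]: print(o,r["conf"],r["position"]); quad(ct,r["region"],.046 if o=="tile" else .032,o)
```

```text
29.0 [ 0.57826392 -0.26277781  0.18185147] [ 0.13795172  0.51768798 -0.351262  ]
0.55 [468.7, 243.1]
tile c 0.627 -0.1256 sides 68.5 52.0 ang 0.041
press right part changed px 358
tile 0.87 [356.1, 179.7]
tile c 0.6257 -0.1206 sides 65.6 46.9 ang 0.021
tile 0.85 [179.8, 284.0]
tile c 0.3355 0.3307 sides 70.4 46.8 ang 1.463
square_tile 0.58 [217.7, 285.0]
square_tile c 0.341 0.2314 sides 50.8 47.3 ang -1.167
square_tile 0.57 [204.7, 241.8]
square_tile c 0.456 0.2682 sides 48.5 47.8 ang 1.484
tread 0.68 [402.9, 187.1]
tread c 0.6359 -0.2602 sides 153.8 81.3 ang 0.195
```

The tile is still home in the nest, the square tile is in its channel, and the gripper is clear of everything. I'm handing in.

```bash
python3 -c "
from bench import bot; print(bot.hand_in())"
```

```text
the job is handed in; nothing more can be done
None
```

I've handed the job in, but the hand-in returned no verdict: the oblong tile lies home in the nest, the treadle was held at its stop for 1.4 s at about 25 N and let back up (seen only by the arm coming free, not measured), and the square tile is still in its channel.

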